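Empty the weighing scoop and hold the balance's recessed calibration button

TASK

The gravel sample has been weighed: lift the loaded scoop off the balance, tip all four stones out of it into the open white tub, and set the empty scoop down flat on the bench, so that nothing is on the balance. Only then take the stylus from its wooden block, reach its thin end through the round hole in the balance's front deck and press the recessed calibration button all the way down. Finish like that, still gripping the stylus and holding the button down, and leave the bottle, flask, thermo-hygrometer and lidded pot where they stand.

Things in the scene. Friction and masses are not known exactly. Their poses are not given: they have to be found in the camera images.
- balance: Light-grey top-pan laboratory balance, fixed, 190 mm wide (its y), 260 mm deep (its x). Origin at bench level under its centre. Its front deck (x from -130 to -45 mm, top 55 mm high) faces -x and bears a dark display window and, at its -y end, a round hole; behind it a square steel platform, 150 mm, top 75 mm high, centred at x = +40 mm, is its highest part.
- aperture (a point): Centre of the round hole in the front deck, at the level of the deck's top, 55 mm above the bench; in the balance's frame at x = -87.5, y = -55 mm (the end of the deck away from the display). Vertical hole, 14 mm across, through a 12 mm thick plate; the black calibration button, 15 mm across, lies under it with its top 14 mm below the deck's top.
- cal_button (a joint): Travel of the recessed calibration button straight down, in m: 0 up, 0.005 fully down on a firm stop. Spring: about 1.2 N to start it, 4.2 N fully down.
- scoop: Loose aluminium weighing scoop, 0.13 kg, on the balance's platform. Origin: underside, mid-pan; x to the open pouring end, -x to the handle, z up. Pan 120 mm long (x -60 to +60), 100 mm wide at the back, 70 at the pouring end, floor 3 thick, side walls 26 high, back wall 32. Handle: straight grey bar along x, x -70 to -144 mm, flat sides, 16 wide (y), 22 tall (z 19 to 41). It sits level unaided.
- scoop_handle (a point): Grip point in the middle of the handle bar: in the scoop's frame x = -100 mm, 30 mm above the underside. The bench on the right of the balance, around world x = 0.44, y = -0.27 m, is always clear for setting the scoop down.
- scoop_lip (a point): Middle of the scoop's pouring edge, on its floor: in the scoop's frame x = +60 mm, 3 mm above the underside.
- tub: Loose open white plastic tub, 0.4 kg, 150 (x) x 200 (y) mm outside, 65 mm high, walls and floor 3 mm thick; a flat rim at the top sticks out 6 mm all round. Origin at the centre of its underside.
- stand: Wooden block, fixed, 50 x 50 mm, 55 mm high, with one vertical hole 10 mm across in the middle of its top, 53 mm deep. Origin at the centre of its underside.
- stylus: Stylus standing upright in the block, about 0.035 kg, 126 mm long: round pale-grey handle 14 mm across from 50 to about 120 mm above its tip, below it a steel shank 6 mm across. The handle's shoulder rests on the block's top, so the tip is 5 mm above the bench. Origin at the tip; z up along the stylus.
- stylus_tip (a point): The blunt lower end of the stylus.
- bottle: Bystander: amber bottle, 64 mm across, 140 mm tall. Origin at the centre of its underside.
- flask: Bystander: stoppered flask with brown slurry, 90 mm across, 213 mm tall. Origin at the centre of its underside.
- hygrometer: Bystander: white thermo-hygrometer on a foot, 105 mm wide, 95 mm tall. Origin under its case.
- lidded_pot: Bystander: square lidded pot, 86 mm wide, 66 mm tall. Origin at the centre of its underside.
- stone1: Lump of gravel 1, grey and angular, about 27 mm long, 22 mm wide and high, 22 g, loose in the scoop. It slides down the scoop's floor once that is tilted by about 25 to 30 degrees. Origin at the centre of its underside.
- stone2: Lump of gravel 2, grey and angular, about 27 mm long, 22 mm wide and high, 22 g, loose in the scoop. It slides down the scoop's floor once that is tilted by about 25 to 30 degrees. Origin at the centre of its underside.
- stone3: Lump of gravel 3, grey and angular, about 27 mm long, 22 mm wide and high, 22 g, loose in the scoop. It slides down the scoop's floor once that is tilted by about 25 to 30 degrees. Origin at the centre of its underside.
- stone4: Lump of gravel 4, grey and angular, about 27 mm long, 22 mm wide and high, 22 g, loose in the scoop. It slides down the scoop's floor once that is tilted by about 25 to 30 degrees. Origin at the centre of its underside.

How it is judged:
By the outcome, as a careful person would: the job done as asked, in the order asked, and still so for the second after the job is handed in, while the arm keeps its last pose, push and grip.
It also fails if it takes over 64 s, if anything falls off the work surface, if the arm or the gripper's body presses on something with over 40 N, if the wrist force passes 120 N, or if a joint passes its speed limit or range.

ROBOT

A 6-joint arm with a two-finger parallel gripper is mounted at the origin on the work surface. World frame = base frame: x ahead of the robot, y to its left, z up, the work surface at z = 0. Lengths are in mm, angles in rad, forces in N, time in s.
With the tool pointing down it reaches from about 350 to 1000 mm from the base axis. Payload 7.1 kg.
Tool frame: the origin (TCP) lies between the finger pads; the fingertips stand 22 mm ahead of it and the grasp point (between the pads) lies 3 mm ahead of it; z points along the fingers, y is the direction in which the jaws open and shut (so a half turn about z gives the same grasp; the last joint's range is limited). The gripper opens to 85 mm and grips with 20 to 120 N. Pads are 22 mm wide; open, the fingers measure 114 mm over their backs; the gripper's body (76 mm by 85 mm) begins 54 mm behind the grasp point. The pads swing forward as they close: fully open they stand 13 mm farther back than shut.
Start: joints at [1.294, 0.423, 1.63, -0, 1.089, -0.019], TCP at [159.315, 604.338, 253.319] pointing down, gripper open.
Joint ranges: [-3, 3], [-0.9, 2.11], [0.09, 2.58], [-1.31, 4.45], [0.11, 2.69], [-2.54, 2.54]. Speed limits (rad/s): [2.39, 2.39, 3.01, 3.14, 3.14, 3.14].

INTERFACE

Orientations are given as a 3x3 rotation matrix whose columns are the frame's x, y, z axes.
In Python, from rig import bot gives the robot as it stands.
- The arm moves only by the shell command python3 -m crank 'ROWS'. ROWS is JSON, a list of rows, each a list of 3 entries, a list of its own where there are three numbers: the shift along the world's x, y, z as a fraction of full scale, then the turn, a rotation vector about the world's x, y, z as a fraction of full scale, then the closure, from -1 (fully open) to 1 (shut). In form: [[[x, y, z], [wx, wy, wz], fingers], ...]. A call has 1 to 12 rows; each row shifts and turns the pose as measured when the row begins; what a row does not reach is not made up. Full scale, the value 1, is 10 cm for a shift and 30 degrees for a turn. A row lasts 1/10 s, in which the tool goes at most 50 mm and 8.59 degrees, less where a joint would pass 70% of its speed; a pose out of reach is approached as far as the arm can. A call with a number of a shift or a turn outside -1 to 1 is refused whole. A call with a gripper value outside its range is refused whole. The fingers move at their own pace and stop on an object; the grip force is fixed at half the most. Time passes only in rows, so rows that do not move let the fingers close. It gives the time, the measured TCP pose, the force and the opening at its end, in the units of the state.
- bot.state(): the state, without advancing time (a new reading comes with each control period).
- bot.capture(name): name is "side" or "top" or "wrist"; returns a dict with "image" (384x512x3 uint8, red, green, blue), "z_map" (384x512 float32, mm along the optical axis (not along the pixel's ray), 0 where there is no reading), "fx", "fy", "cx", "cy" (pixels), "distortion" ([k1, k2, p1, p2, k3] as OpenCV has them; the pictures are not rectified), "T" (4x4, takes a point from camera to world coordinates); the wrist camera has in their place "mount" (4x4, takes a point from camera to tool coordinates, whose origin is the TCP and whose axes are the flange's). Camera axes: x right, y up, looking along -z (the intrinsics and any distortion apply to the point x, -y, -z); pixel columns grow to the right and rows downward; lengths in mm; the calibration is good to about 2 mm. A picture is of the moment at which its call begins: read the wrist's pose just before it.
- bot.job_done(): hands the job in, once; it reports no verdict.
The state is a dict: "clock": time; "joint_positions": joint angles; "qd": joint speeds; "joint_efforts": joint torques, N m; "position": TCP position; "tcp_rot": TCP orientation; "wrist_force": force on the tool from outside, world axes, zero at the start; "wrist_torque": the same for the moment, N m; "finger_gap": finger opening in mm.
Only numpy, scipy, OpenCV 4.12 (cv2) and the standard library are available. Lean on these libraries where they do the work, as an engineer would, in place of code of your own. Each camera call takes 0.05 s, during which the arm holds its last target.

## Working session

There is one attempt and no reset: what is moved stays moved. The work goes in short steps, Python scripts to look and compute and a shell command to move; the robot and the scene stay as the last step left them, time stands still between calls to the robot, and variables do not carry over. Pictures are saved under pics/ and viewed, and the job is handed in when it is done.

```bash
ls; mkdir -p pics; python3 - <<'E'
from rig import bot
import cv2,numpy as np,pickle
s=bot.state(); print({k:np.round(v,3).tolist() for k,v in s.items()})
for n in("side","top"):
    c=bot.capture(n); pickle.dump(c,open(f"{n}0.pkl","wb"))
    cv2.imwrite(f"pics/{n}0.png",cv2.resize(c["image"][:,:,::-1],(800,600)))
    print(n,c["fx"],c["fy"],c["cx"],c["cy"],c["distortion"],np.round(c["T"],3).tolist())
E
```

```text
pics
{'clock': 0.0, 'joint_positions': [1.294, 0.424, 1.631, -0.0, 1.089, -0.019], 'qd': [-0.001, 0.0, -0.001, -0.0, 0.0, 0.001], 'joint_efforts': [-0.002, -55.738, -28.175, -0.0, 0.007, 0.0], 'position': [159.167, 603.858, 252.533], 'tcp_rot': [[-0.967, 0.255, -0.0], [0.255, 0.967, -0.001], [0.0, -0.002, -1.0]], 'wrist_force': [0.877, -0.473, 0.816], 'wrist_torque': [-0.016, 0.063, 0.034], 'finger_gap': 85.516}
side 381.81250795147065 381.81250795147065 251.47023760789753 187.45492972072046 [0.03960231 0.         0.         0.         0.        ] [[0.755, 0.479, -0.448, 136.198], [-0.656, 0.557, -0.51, -558.556], [0.005, 0.678, 0.735, 835.848], [0.0, 0.0, 0.0, 1.0]]
top 440.305410657526 440.305410657526 258.7043067315663 194.07785277895184 [-0.01796446  0.          0.          0.          0.        ] [[-0.008, 0.993, -0.12, 454.862], [-1.0, -0.008, -0.003, -46.226], [-0.004, 0.12, 0.993, 1448.492], [0.0, 0.0, 0.0, 1.0]]
```

View pics/top0.png

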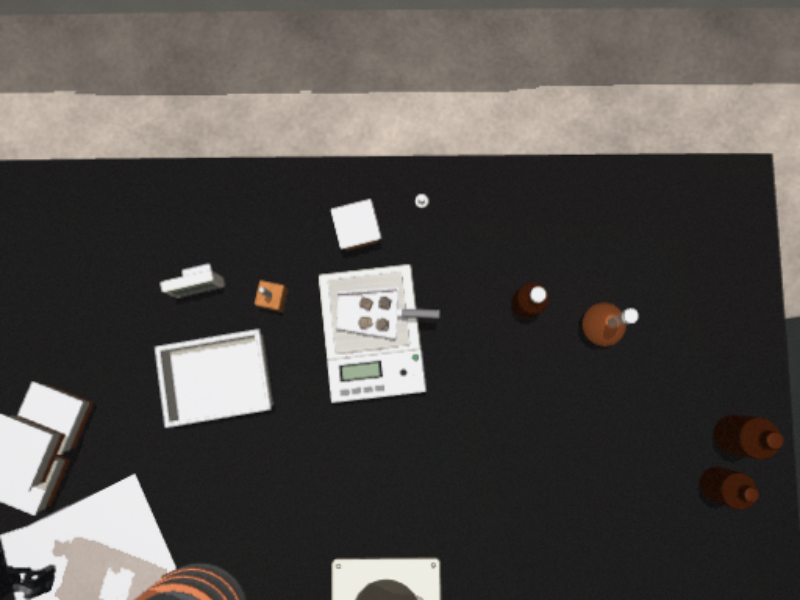

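View pics/side0.png

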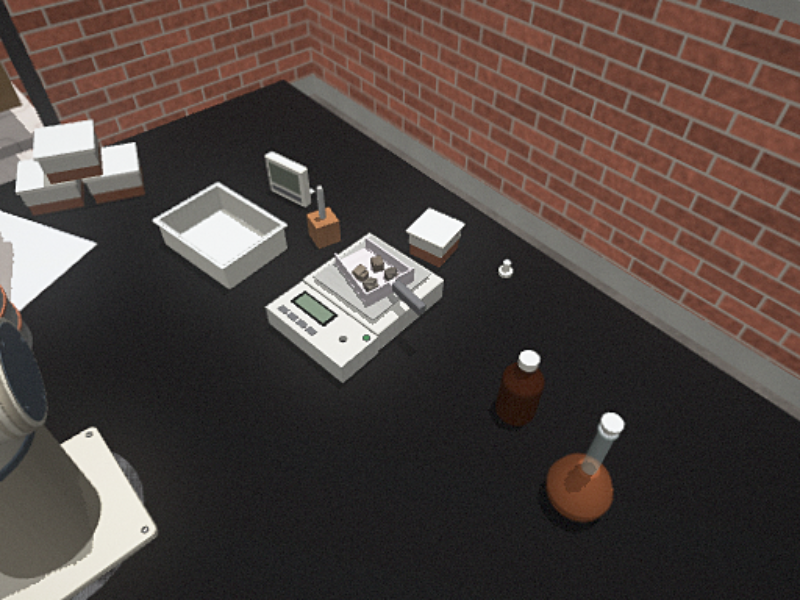

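The top view shows the balance at about (372,333), the scoop with its handle pointing right (-y) at (420,314), the tub at (213,378), the stylus block at (268,295), and the hole at (403,372), all in 800x600 pixels. Now I'll measure these.

```bash
cat > h.py <<'E'
import numpy as np,cv2,pickle
def rays(c,uv):
    K=np.array([[c["fx"],0,c["cx"]],[0,c["fy"],c["cy"]],[0,0,1]])
    p=cv2.undistortPoints(np.array(uv,float).reshape(-1,1,2),K,np.array(c["distortion"],float)).reshape(-1,2)
    return np.c_[p[:,0],-p[:,1],-np.ones(len(p))]
def onplane(c,uv,z,T=None):
    T=c["T"] if T is None else T
    d=rays(c,uv)@T[:3,:3].T; o=T[:3,3]
    return o+d*((z-o[2])/d[:,2])[:,None]
def cloud(c,T=None):
    T=c["T"] if T is None else T
    v,u=np.mgrid[:384,:512]; d=rays(c,np.c_[u.ravel(),v.ravel()])
    P=(d*c["z_map"].reshape(-1,1))@T[:3,:3].T+T[:3,3]
    P[c["z_map"].ravel()==0]=np.nan
    return P.reshape(384,512,3)
E
python3 - <<'E'
from h import *
c=pickle.load(open("top0.pkl","rb")); P=cloud(c)
im=c["image"]
# crops enlarged
def crop(x0,x1,y0,y1,s,n):
    cv2.imwrite(n,cv2.resize(im[y0:y1,x0:x1,::-1],None,fx=s,fy=s,interpolation=cv2.INTER_CUBIC))
crop(195,295,160,260,6,"pics/t_bal.png")
crop(90,200,160,280,5,"pics/t_tub.png")
for n,(u,v) in dict(hole=(403,372),handle=(424,314),deck=(400,385),plat=(345,345),tubfloor=(213,378),stand=(275,300),stylus=(263,291),bench=(300,450)).items():
    u=u*.64;v=v*.64; print(n,np.round(P[int(v),int(u)],1))
E
```

```text
hole [484.5 -35.   37.4]
handle [598.  -79.2 113.1]
deck [459.2 -31.8  53.3]
plat [540.7  79.8  74.2]
tubfloor [478.5 361.2   3.8]
stand [632.1 222.   57.4]
stylus [641.1 232.1 132. ]
bench [326.2 176.2   4.1]
```

View pics/t_bal.png

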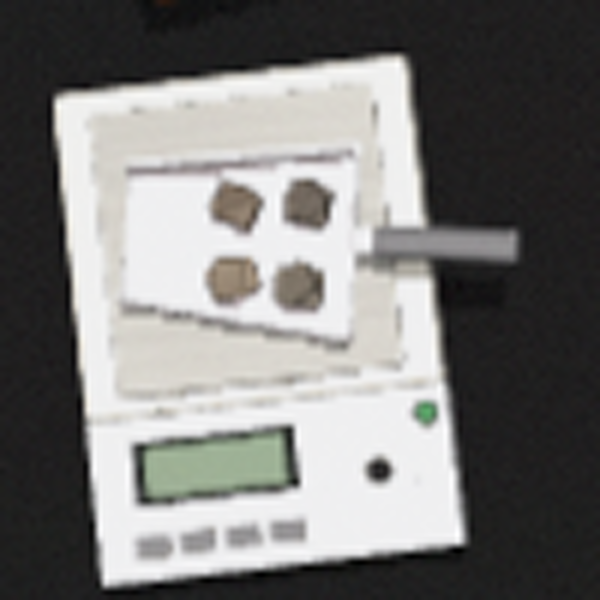

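View pics/t_tub.png

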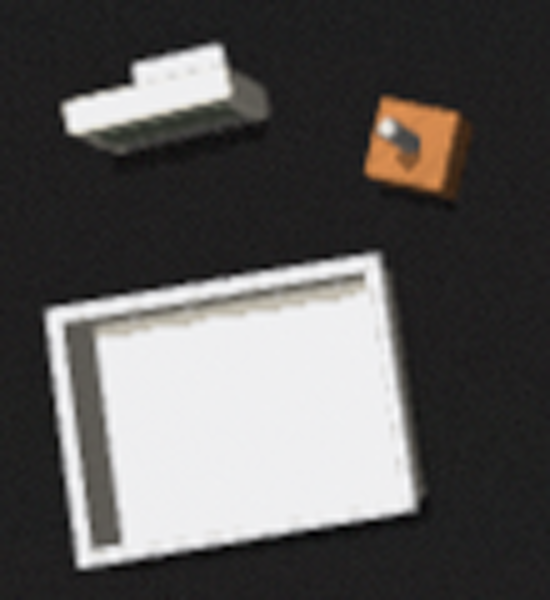

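```bash
python3 - <<'E'
from h import *
c=pickle.load(open("top0.pkl","rb"));P=cloud(c)
f=lambda pts,x0,y0,s:[(x0+(a+.5)/s-.5,y0+(b+.5)/s-.5) for a,b in pts]
def pr(n,pts,z,x0,y0,s):
    w=onplane(c,f(pts,x0,y0,s),z)[:,:2]; print(n,np.round(w,1).tolist(),"mean",np.round(w.mean(0),1)); return w
B=(195,160,6);T=(90,160,5)
h=pr("handle ends",[(374,245),(518,246)],116,*B); d=h[0]-h[1]; print("len",np.hypot(*d),"dir",np.degrees(np.arctan2(d[1],d[0])))
pr("lip floor",[(122,304),(127,172)],80,*B)
pr("hole",[(378,470)],55,*B)
w=pr("deck",[(105,585),(465,543)],55,*B); d=w[0]-w[1];print(np.hypot(*d),np.degrees(np.arctan2(d[1],d[0]))-90)
w=pr("tub",[(45,310),(380,253),(420,510),(80,568)],65,*T)
for i in range(4):print(np.hypot(*(w[i]-w[i-1])))
d=w[0]-w[1];print(np.degrees(np.arctan2(d[1],d[0]))-90)
w=pr("stand",[(383,97),(460,110),(443,193),(367,178)],55,*T)
d=w[0]-w[1];print(np.hypot(*d),np.degrees(np.arctan2(d[1],d[0]))-90)
pr("stylus top",[(388,128)],131,*T)
# depth-based handle
m=(P[...,2]>105)&(P[...,2]<125)&(abs(P[...,0]-598)<40)&(P[...,1]>-130)&(P[...,1]<-20)
q=P[m];print("handle pts",m.sum(),q.mean(0).round(1),q.min(0).round(1),q.max(0).round(1)); print(np.linalg.svd(q-q.mean(0))[2][0])
# obstacles tall near
for n,uv in dict(bottle=(538,295),flask=(630,316),pot=(355,222),hyg=(195,275)).items():
    print(n,P[int(uv[1]*.64),int(uv[0]*.64)].round(0))
# side view check
s=pickle.load(open("side0.pkl","rb"));S=cloud(s)
print("side hole",onplane(s,[(343*.64,339*.64)],55).round(1),"stylus top",onplane(s,[(320*.64,188*.64)],131).round(1))
E
```

```text
handle ends [[596.7, -36.3], [595.6, -109.3]] mean [596.2 -72.8]
len 73.02260084092451 dir 89.11531115285986
lip floor [[570.8, 95.2], [640.0, 92.9]] mean [605.4  94.1]
hole [[484.4, -37.0]] mean [484.4 -37. ]
deck [[425.7, 106.2], [446.0, -82.3]] mean [435.8  12. ]
189.5184332283752 6.15738665964507
tub [[539.2, 463.9], [573.5, 252.6], [412.8, 225.0], [378.4, 436.5]] mean [476.  344.5]
163.04244836195164
214.1202705638282
163.08935040608597
214.35929069162415
9.238524721925387
stand [[674.7, 254.6], [665.9, 205.0], [612.5, 215.2], [622.5, 263.9]] mean [643.9 234.7]
50.37756055753376 -10.13589216278612
stylus top [[643.7, 234.8]] mean [643.7 234.8]
handle pts 162 [596.2 -62.6 114.7] [ 559.2 -106.6  105.2] [635.5 -23.9 123.4]
[-0.03465011 -0.99654924  0.07542532]
bottle [ 630. -298.  139.]
flask [ 578. -449.  215.]
pot [792.  59.  65.]
hyg [678. 376. 101.]
side hole [[481.  -41.6  55. ]] stylus top [[639.3 227.5 131. ]]
```

```bash
python3 -m crank '[[[0.27,-0.42,0],[0,0,-0.16],-1],[[0.27,-0.42,0],[0,0,-0.16],-1],[[0.27,-0.42,0],[0,0,-0.16],-1],[[0.27,-0.42,0],[0,0,-0.16],-1],[[0.27,-0.42,0],[0,0,-0.16],-1],[[0.27,-0.42,0],[0,0,-0.16],-1],[[0.27,-0.42,0],[0,0,-0.16],-1],[[0.27,-0.42,0],[0,0,-0.16],-1],[[0.27,-0.42,0],[0,0,-0.16],-1],[[0.27,-0.42,0],[0,0,-0.16],-1],[[0.27,-0.42,0],[0,0,-0.16],-1],[[0.27,-0.42,0],[0,0,-0.16],-1]]'
```

```text
clock: 1.3
position: [477.9, 97.5, 250.2]
tcp_rot: [[-0.275, 0.962, -0.002], [0.962, 0.275, -0.0], [0.0, -0.002, -1.0]]
wrist_force: [0.6, 1.0, 0.1]
finger_gap: 85.4
```

```bash
python3 -m crank '[[[0.24,-0.33,-0.1],[0,0,-0.12],-1],[[0.24,-0.33,-0.1],[0,0,-0.12],-1],[[0.24,-0.33,-0.1],[0,0,-0.12],-1],[[0.24,-0.33,-0.1],[0,0,-0.12],-1],[[0.24,-0.33,0],[0,0,-0.12],-1],[[0,0,0],[0,0,0],-1]]'
cat >> h.py <<'E'
def wrist(bot):
    s=bot.state(); c=bot.capture("wrist"); W=np.eye(4);W[:3,:3]=s["tcp_rot"];W[:3,3]=s["position"]
    c["T"]=W@np.array(c["mount"]); return s,c
E
python3 - <<'E'
from h import *
from rig import bot
s,c=wrist(bot);print(s["position"],np.round(c["mount"],3).tolist(),c["fx"])
pickle.dump(c,open("w1.pkl","wb"));cv2.imwrite("pics/w1.png",cv2.resize(c["image"][:,:,::-1],(800,600)))
E
```

```text
clock: 1.9
position: [603.7, -80.8, 207.3]
tcp_rot: [[0.058, 0.998, -0.001], [0.998, -0.058, -0.0], [-0.0, -0.001, -1.0]]
wrist_force: [-0.3, 0.7, -0.4]
finger_gap: 85.4
[603.66448864 -80.78740604 207.33188589] [[0.0, 0.964, 0.267, 66.865], [1.0, -0.001, 0.0, 0.957], [0.0, 0.267, -0.964, -119.868], [0.0, 0.0, 0.0, 1.0]] 323.9622049126309
```

View pics/w1.png

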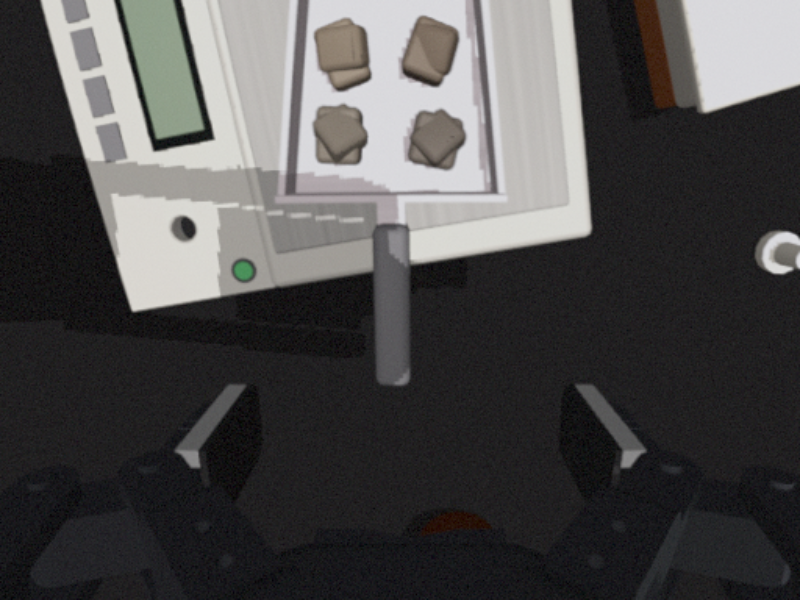

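The wrist view shows the handle from (393,230) to (393,380) and the round hole at (184,228). I'll work out both positions from it.

```bash
python3 - <<'E'
from h import *
c=pickle.load(open("w1.pkl","rb"))
g=lambda pts,z:onplane(c,[(a*.64-.18,b*.64-.18) for a,b in pts],z).round(1).tolist()
print("handle top ends",g([(392,228),(393,380)],116))
print("back wall top corners",g([(277,201),(506,199)],107))
print("hole",g([(184,228)],55))
P=cloud(c);print(P[int(300*.64),int(393*.64)],P[int(250*.64),int(150*.64)])
E
```

```text
handle top ends [[599.5, -38.4, 116.0], [595.3, -106.6, 116.0]]
back wall top corners [[550.5, -24.8, 107.0], [648.6, -29.8, 107.0]]
hole [[484.1, -38.3, 55.0]]
[597.59650168 -69.36925127 116.05790651] [462.76635532 -49.23698986  54.5335435 ]
```

```bash
python3 -m crank '[[[-0.06,0.15,-0.2],[0,0,0],-1],[[0,0,-0.25],[0,0,0],-1],[[0,0,-0.25],[0,0,0],-1],[[0,0,-0.2],[0,0,0],-1],[[0,0,0],[0,0,0],-1]]'
```

```text
clock: 2.45
position: [591.8, -59.8, 114.2]
tcp_rot: [[0.052, 0.999, -0.006], [0.999, -0.052, 0.002], [0.002, -0.006, -1.0]]
wrist_force: [0.0, 0.2, 0.6]
finger_gap: 85.4
```

```bash
python3 -m crank '[[[0.05,-0.05,-0.05],[0,0,0],-1],[[0,0,0],[0,0,0],-1],[[0,0,0],[0,0,0],-1]]'
```

```text
clock: 2.75
position: [597.3, -63.8, 110.9]
tcp_rot: [[0.049, 0.999, -0.005], [0.999, -0.049, 0.002], [0.002, -0.005, -1.0]]
wrist_force: [0.5, 0.5, -0.1]
finger_gap: 85.6
```

```bash
python3 -m crank '[[[0.005,-0.02,-0.03],[0,0,0],-1],[[0,0,0],[0,0,0],1],[[0,0,0],[0,0,0],1],[[0,0,0],[0,0,0],1],[[0,0,0],[0,0,0],1],[[0,0,0],[0,0,0],1],[[0,0,0],[0,0,0],1],[[0,0,0],[0,0,0],1]]'
```

```text
clock: 3.55
position: [599.3, -66.2, 110.4]
tcp_rot: [[0.05, 0.999, -0.0], [0.999, -0.05, 0.002], [0.002, -0.001, -1.0]]
wrist_force: [-0.3, -0.2, 0.6]
finger_gap: 14.9
```

```bash
python3 -m crank '[[[0,0,0.05],[0,0,0],1],[[0,0,0.1],[0,0,0],1],[[0,0,0.15],[0,0,0],1],[[0,0,0.2],[0,0,0],1],[[0,0,0.2],[0,0,0],1],[[0,0,0.2],[0,0,0],1],[[0,0,0.1],[0,0,0],1],[[0,0,0],[0,0,0],1]]'
python3 - <<'E'
from h import *
from rig import bot
s,c=wrist(bot);print(s["position"])
pickle.dump(c,open("w2.pkl","wb"));cv2.imwrite("pics/w2.png",c["image"][:,:,::-1])
E
```

```text
clock: 4.35
position: [598.2, -66.3, 219.1]
tcp_rot: [[0.049, 0.999, -0.0], [0.999, -0.049, 0.001], [0.001, -0.0, -1.0]]
wrist_force: [0.7, -0.1, -1.3]
finger_gap: 14.8
[598.17587133 -66.27287446 219.10103135]
```

View pics/w2.png

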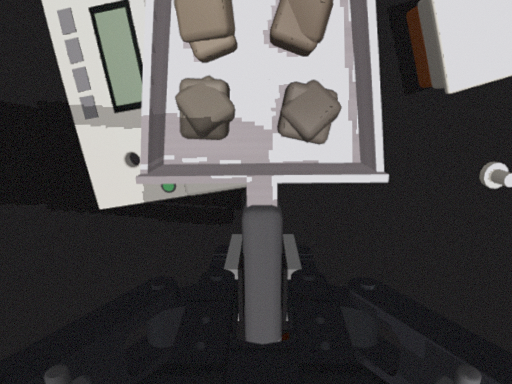

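```bash
python3 -m crank '[[[-0.05,0.08,0],[0,0,0.01],1],[[-0.1,0.16,0],[0,0,0.01],1],[[-0.12,0.22,0.01],[0,0,0.01],1],[[-0.12,0.22,0.01],[0,0,0.01],1],[[-0.12,0.22,0.01],[0,0,0.01],1],[[-0.12,0.22,0.01],[0,0,0.01],1],[[-0.12,0.22,0.01],[0,0,0.01],1],[[-0.12,0.22,0.01],[0,0,0.01],1],[[-0.12,0.22,0],[0,0,0.01],1],[[-0.1,0.18,0],[0,0,0.01],1],[[-0.06,0.12,0],[0,0,0],1],[[0,0,0],[0,0,0],1]]'
```

```text
clock: 5.6
position: [458.5, 157.2, 212.7]
tcp_rot: [[-0.011, 1.0, -0.028], [1.0, 0.011, -0.001], [-0.0, -0.028, -1.0]]
wrist_force: [-0.1, -0.4, -1.6]
finger_gap: 14.9
```

```bash
python3 -m crank '[[[0.02,0.01,0.02],[-0.05,0,0],1],[[0.02,0.03,0.01],[-0.1,0,0],1],[[0.02,0.03,0],[-0.1,0,0],1],[[0.02,0.03,0],[-0.1,0,0],1],[[0.02,0.03,0],[-0.1,0,0],1],[[0.02,0.03,0],[-0.1,0,0],1],[[0.02,0.03,0],[-0.1,0,0],1],[[0.02,0.03,0],[-0.1,0,0],1],[[0,0.03,0],[-0.1,0,0],1]]'
```

```text
clock: 6.5
position: [467.2, 180.4, 211.0]
tcp_rot: [[-0.014, 0.999, -0.037], [0.893, -0.004, -0.45], [-0.45, -0.04, -0.892]]
wrist_force: [-0.6, 0.6, -2.8]
finger_gap: 15.0
```

```bash
python3 -m crank '[[[0.01,0.06,0.01],[-0.11,0,0],1],[[0.01,0.06,0.02],[-0.11,0,0],1],[[0.01,0.06,0.02],[-0.11,0,0],1],[[0,0.06,0.02],[-0.11,0,0],1],[[0,0.06,0.02],[-0.11,0,0],1],[[0,0.06,0.02],[-0.11,0,0],1],[[0,0.06,0.02],[-0.11,0,0],1],[[0,0.06,0.02],[-0.11,0,0],1],[[0,0.06,0.02],[-0.11,0,0],1],[[0,0.06,0.02],[-0.11,0,0],1],[[0,0.06,0.02],[-0.11,0,0],1],[[0,0,0],[0,0,0],1]]'
python3 - <<'E'
from h import *
from rig import bot
for n in("side","top"):
    c=bot.capture(n); pickle.dump(c,open(f"{n}1.pkl","wb"))
    cv2.imwrite(f"pics/{n}1.png",cv2.resize(c["image"][:,:,::-1],(800,600)))
E
```

```text
clock: 7.7
position: [464.4, 247.3, 225.1]
tcp_rot: [[-0.024, 0.999, -0.042], [0.427, -0.028, -0.904], [-0.904, -0.04, -0.426]]
wrist_force: [-1.0, 0.0, -0.4]
finger_gap: 14.8
```

View pics/side1.png

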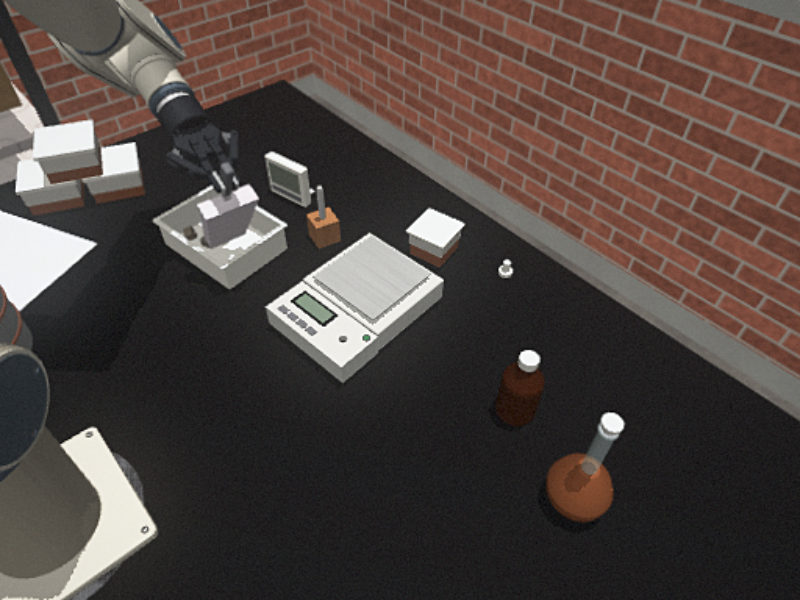

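View pics/top1.png

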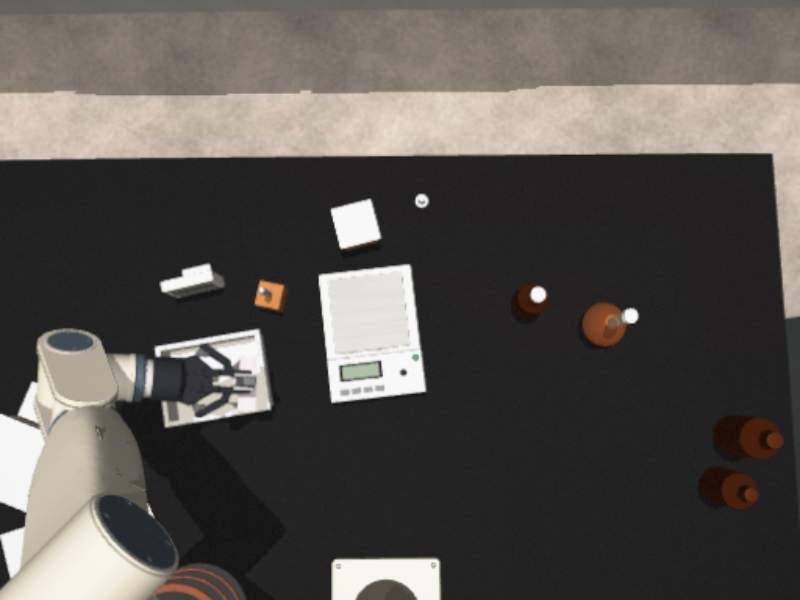

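The scoop is tipped over the tub, and one stone is visible inside it at (190,232) in the side view. The wrist camera will show whether the pan is empty.

```bash
python3 - <<'E'
from h import *
from rig import bot
s,c=wrist(bot);print(s["position"])
cv2.imwrite("pics/w3.png",cv2.resize(c["image"][:,:,::-1],(768,576)))
E
```

```text
[464.66159081 246.61336018 225.90624507]
```

View pics/w3.png

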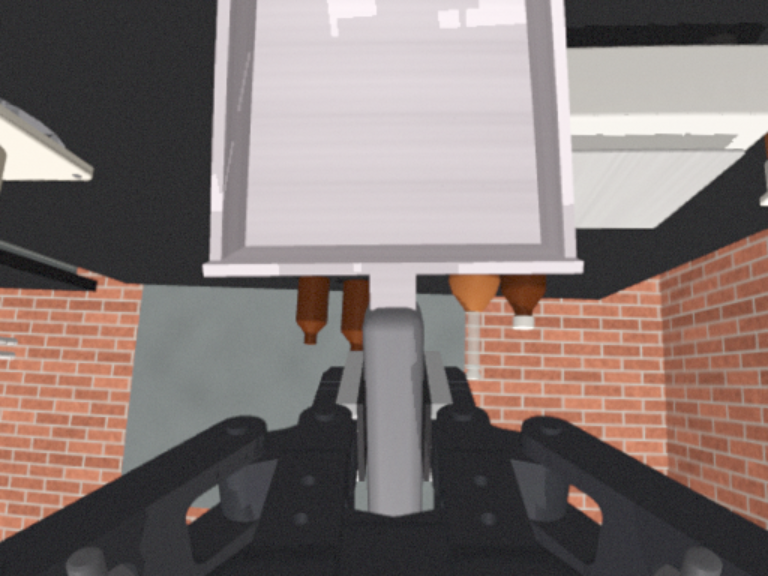

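```bash
python3 -m crank '[[[0,0,0.05],[-0.05,0,0],1],[[0,0,0.15],[-0.05,0,0],1],[[0,0,0.2],[0,0,0],1],[[0,-0.05,0.2],[0,0,0],1],[[0,-0.1,0.2],[0,0,0],1],[[0,-0.2,0.1],[0.05,0,0],1],[[0,-0.25,0],[0.1,0,0],1],[[0,-0.25,0],[0.1,0,0],1],[[0,-0.25,0],[0.15,0,0],1],[[0,-0.25,0],[0.15,0,0],1],[[0,-0.25,0],[0.15,0,0],1],[[0,-0.25,0],[0.15,0,0],1]]'
python3 - <<'E'
from h import *
from rig import bot
for n in("side","top"):
    c=bot.capture(n); pickle.dump(c,open(f"{n}2.pkl","wb"))
    im=c["image"]
    if n=="top": im=im[190:280,90:210]
    else: im=im[90:210,80:240]
    cv2.imwrite(f"pics/{n}2.png",cv2.resize(im[:,:,::-1],None,fx=4.5,fy=4.5,interpolation=cv2.INTER_CUBIC))
s,c=wrist(bot)
cv2.imwrite("pics/w4.png",c["image"][:,:,::-1])
E
```

```text
clock: 9.05
position: [464.5, 54.6, 332.2]
tcp_rot: [[-0.014, 0.999, -0.033], [0.758, -0.011, -0.653], [-0.653, -0.034, -0.757]]
wrist_force: [0.6, -0.9, -1.9]
finger_gap: 14.9
```

View pics/side2.png

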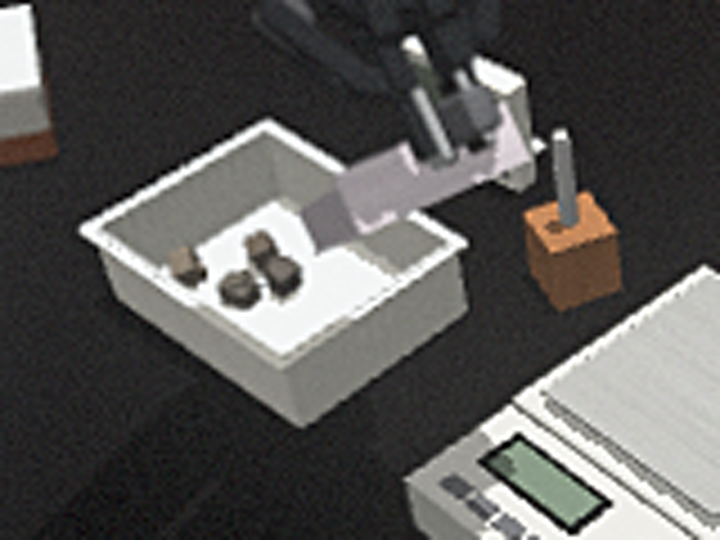

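View pics/top2.png

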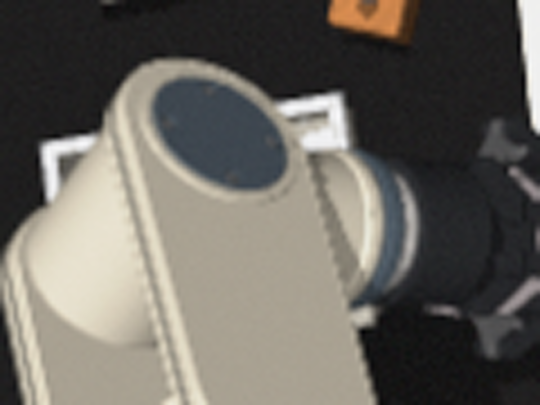

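View pics/w4.png

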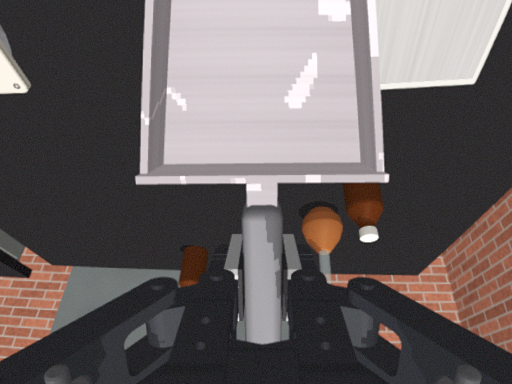

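```bash
python3 -m crank '[[[-0.03,-0.34,0],[0.11,0,0],1],[[-0.03,-0.34,0],[0.11,0,0],1],[[-0.03,-0.34,-0.1],[0.11,0,0],1],[[-0.03,-0.34,-0.1],[0.11,0,0],1],[[-0.03,-0.34,-0.1],[0.11,0,0],1],[[-0.03,-0.34,-0.1],[0.11,0,0],1],[[-0.03,-0.34,-0.1],[0.11,0,0],1],[[-0.03,-0.34,-0.1],[0.11,0,0],1],[[-0.03,-0.34,-0.1],[0.11,0,0],1],[[-0.03,-0.34,-0.1],[0.11,0,0],1],[[-0.02,-0.3,-0.1],[0.11,0,0],1],[[0,0,0],[0,0,0],1]]'
```

```text
clock: 10.4
position: [434.8, -321.4, 244.9]
tcp_rot: [[-0.024, 0.999, -0.022], [0.998, 0.022, -0.062], [-0.062, -0.023, -0.998]]
wrist_force: [-0.8, 0.4, -0.7]
finger_gap: 14.7
```

```bash
python3 -m crank '[[[0,-0.1,-0.2],[0.06,-0.02,0],1],[[0,-0.1,-0.3],[0.05,-0.02,0],1],[[0,-0.05,-0.3],[0,0,0],1],[[0,0,-0.3],[0,0,0],1],[[0,0,-0.3],[0,0,0],1],[[0,0,-0.2],[0,0,0],1],[[0,0,0],[0,0,0],1],[[0,0,0],[0,0,0],1]]'
python3 - <<'E'
from h import *
from rig import bot
s,c=wrist(bot);print(s["position"],s["tcp_rot"].round(3) if hasattr(s["tcp_rot"],'round') else s["tcp_rot"])
cv2.imwrite("pics/w5.png",c["image"][:,:,::-1])
P=cloud(c)
for u,v in((190,150),(340,150),(265,60),(200,20),(330,20),(265,225),(265,310),(60,100)): print(u,v,P[v,u].round(1))
E
```

```text
clock: 11.2
position: [439.7, -340.4, 81.5]
tcp_rot: [[-0.034, 0.999, -0.006], [0.999, 0.034, -0.003], [-0.003, -0.006, -1.0]]
wrist_force: [-0.0, 0.2, -1.8]
finger_gap: 15.6
[ 439.69648335 -340.41262043   81.51589017] [[-0.034  0.999 -0.006]
 [ 0.999  0.034 -0.003]
 [-0.003 -0.006 -1.   ]]
190 150 [ 404.4 -294.9   47.6]
340 150 [ 475.9 -292.5   46.8]
265 60 [ 438.6 -253.6   48. ]
200 20 [ 409.8 -237.9   48.1]
330 20 [ 466.3 -235.9   47.6]
265 225 [ 440.9 -317.1   85.6]
265 310 [ 442.2 -354.9   85.3]
60 100 [ 312.7 -272.9   -0.9]
```

View pics/w5.png

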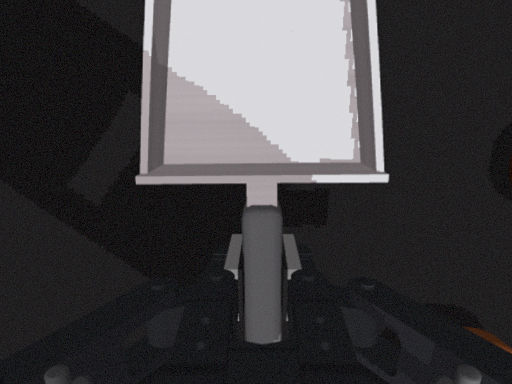

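```bash
python3 -m crank '[[[0,0,-0.15],[0,0,0],1],[[0,0,-0.15],[0,0,0],1],[[0,0,-0.08],[0,0,0],1],[[0,0,-0.03],[0,0,0],1],[[0,0,0],[0,0,0],1],[[0,0,0],[0,0,0],1]]'
```

```text
clock: 11.85
position: [441.6, -341.1, 40.4]
tcp_rot: [[-0.034, 0.999, -0.002], [0.999, 0.034, -0.007], [-0.007, -0.003, -1.0]]
wrist_force: [0.5, 0.6, -0.4]
finger_gap: 15.0
```

```bash
python3 -m crank '[[[0,0,-0.025],[0,0,0],1],[[0,0,-0.01],[0,0,0],1],[[0,0,-0.01],[0,0,0],1]]'
```

```text
clock: 12.15
position: [442.0, -341.7, 36.4]
tcp_rot: [[-0.034, 0.999, -0.001], [0.999, 0.034, -0.008], [-0.008, -0.001, -1.0]]
wrist_force: [-0.2, -0.9, -0.1]
finger_gap: 15.2
```

```bash
python3 -m crank '[[[0,0,-0.01],[0,0,0],1],[[0,0,-0.01],[0,0,0],1],[[0,0,0],[0,0,0],1]]'
```

```text
clock: 12.45
position: [442.1, -342.0, 35.6]
tcp_rot: [[-0.034, 0.999, -0.001], [0.999, 0.034, -0.008], [-0.008, -0.001, -1.0]]
wrist_force: [-0.8, 0.5, -0.4]
finger_gap: 15.0
```

```bash
python3 -m crank '[[[0,0,0],[0,0,0],0.5],[[0,0,0],[0,0,0],0],[[0,0,0],[0,0,0],-0.5],[[0,0,0],[0,0,0],-1],[[0,0,0],[0,0,0],-1],[[0,0,0],[0,0,0],-1],[[0,0,0],[0,0,0],-1]]'
```

```text
clock: 13.15
position: [442.5, -342.2, 35.6]
tcp_rot: [[-0.034, 0.999, 0.0], [0.999, 0.034, -0.009], [-0.009, -0.0, -1.0]]
wrist_force: [-0.2, -0.3, 0.3]
finger_gap: 85.5
```

```bash
python3 -m crank '[[[0,0,0.1],[0,0,0],-1],[[0,0,0.3],[0,0,0],-1],[[0,0,0.4],[0,0,0],-1],[[0,0,0.4],[0,0,0],-1],[[0,0,0.4],[0,0,0],-1],[[0,0,0.3],[0,0,0],-1],[[0,0,0],[0,0,0],-1]]'
python3 - <<'E'
from h import *
from rig import bot
s,c=wrist(bot)
cv2.imwrite("pics/w6.png",c["image"][:,:,::-1]);P=cloud(c)
print(s["position"],[P[v,u].round(1).tolist() for u,v in((220,60),(310,60),(265,110),(262,160))])
c=bot.capture("side");cv2.imwrite("pics/side3.png",cv2.resize(c["image"][:,:,::-1],(800,600)))
E
```

```text
clock: 13.85
position: [440.7, -340.7, 235.8]
tcp_rot: [[-0.034, 0.999, -0.001], [0.999, 0.034, -0.008], [-0.008, -0.001, -1.0]]
wrist_force: [-0.0, 0.7, -0.4]
finger_gap: 85.6
[ 440.72438312 -340.74386514  235.78554671] [[397.1, -233.6, 24.8], [486.6, -227.3, -0.9], [442.1, -279.3, 3.8], [440.6, -326.3, 40.8]]
```

View pics/w6.png

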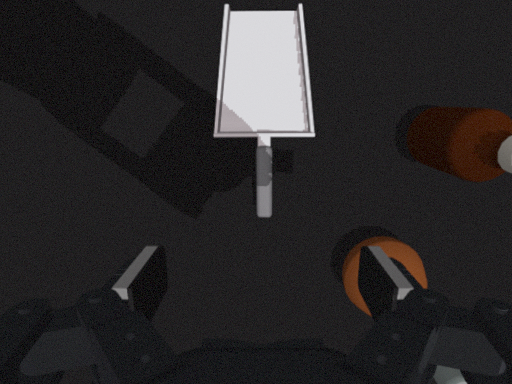

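View pics/side3.png

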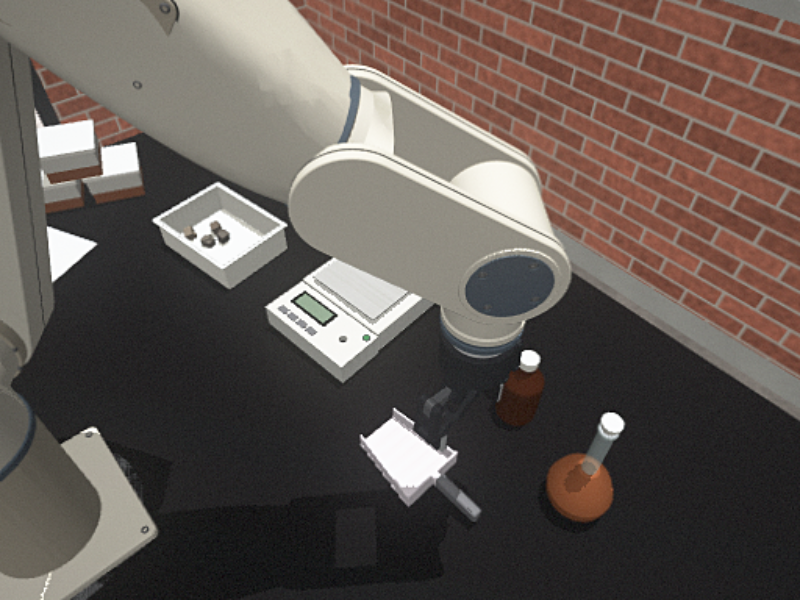

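```bash
python3 -m crank '[[[0.1,0.3,0],[0,0,-0.01],-1],[[0.17,0.46,0],[0,0,-0.01],-1],[[0.17,0.46,0],[0,0,-0.01],-0.5],[[0.17,0.46,0],[0,0,0],-0.2],[[0.17,0.46,0],[0,0,0],-0.2],[[0.17,0.46,0],[0,0,0],-0.2],[[0.17,0.46,0],[0,0,0],-0.2],[[0.17,0.46,0],[0,0,0],-0.2],[[0.17,0.46,0],[0,0,0],-0.2],[[0.17,0.46,0],[0,0,0],-0.2],[[0.1,0.3,0],[0,0,0],-0.2],[[0,0,0],[0,0,0],-0.2]]'
```

```text
clock: 15.15
position: [602.8, 150.5, 213.2]
tcp_rot: [[-0.013, 0.999, -0.036], [1.0, 0.013, -0.002], [-0.002, -0.036, -0.999]]
wrist_force: [0.5, -0.8, 0.6]
finger_gap: 51.0
```

```bash
python3 -m crank '[[[0.2,0.05,0],[0,-0.07,0.03],-0.2],[[0.2,0.05,0],[0,0,0],-0.2],[[0,0,0],[0,0,0],-0.2],[[0,0,0],[0,0,0],-0.2]]'
python3 - <<'E'
from h import *
from rig import bot
s,c=wrist(bot);print(s["position"])
pickle.dump(c,open("w7.pkl","wb"));cv2.imwrite("pics/w7.png",cv2.resize(c["image"][:,:,::-1],(800,600)))
E
```

```text
clock: 15.55
position: [643.1, 158.4, 208.0]
tcp_rot: [[-0.031, 1.0, -0.002], [1.0, 0.031, -0.005], [-0.005, -0.002, -1.0]]
wrist_force: [-0.1, 0.3, 0.2]
finger_gap: 51.2
[643.08207933 158.40001047 207.95077761]
```

View pics/w7.png

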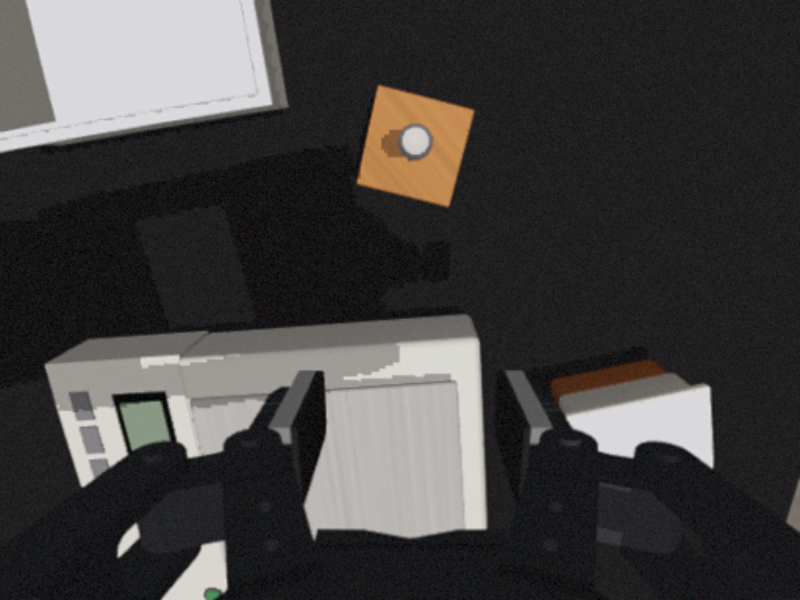

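```bash
python3 - <<'E'
from h import *
c=pickle.load(open("w7.pkl","rb"))
g=lambda pts,z:onplane(c,[(a*.64-.18,b*.64-.18) for a,b in pts],z).round(1)
print("top",g([(415,140)],131))
q=g([(378,86),(474,109),(449,207),(358,183)],55);print(q.tolist(),q.mean(0))
E
```

```text
top [[643.3 234.5 131. ]]
[[624.2, 263.5, 55.0], [673.2, 254.0, 55.0], [662.9, 204.2, 55.0], [614.5, 215.2, 55.0]] [643.7   234.225  55.   ]
```

```bash
python3 -m crank '[[[0,0.35,0],[0,0,0],-0.2],[[0,0.3,0],[0,0,0],-0.2],[[0,0.05,0],[0,0,0],-0.2],[[0,0,0],[0,0,0],-0.2],[[0,0,0],[0,0,0],-0.2]]'
```

```text
clock: 16.1
position: [641.3, 224.3, 207.4]
tcp_rot: [[-0.025, 1.0, -0.003], [1.0, 0.025, -0.007], [-0.007, -0.003, -1.0]]
wrist_force: [-0.6, -0.4, -0.0]
finger_gap: 51.1
```

```bash
python3 -m crank '[[[0.023,0.1,0],[0.01,0,0],-0.2],[[0,0,-0.1],[0,0,0],-0.2],[[0,0,-0.2],[0,0,0],-0.2],[[0,0,-0.2],[0,0,0],-0.2],[[0,0,-0.2],[0,0,0],-0.2],[[0,0,-0.1],[0,0,0],-0.2],[[0,0,0],[0,0,0],-0.2],[[0,0,0],[0,0,0],-0.2]]'
```

```text
clock: 16.9
position: [644.0, 230.1, 122.8]
tcp_rot: [[-0.021, 1.0, -0.003], [1.0, 0.021, -0.002], [-0.002, -0.003, -1.0]]
wrist_force: [-0.9, 0.3, -0.1]
finger_gap: 51.3
```

```bash
python3 -m crank '[[[0,0.044,-0.1],[0,0,0],-0.2],[[0,0,-0.12],[0,0,0],-0.2],[[0,0,-0.06],[0,0,0],-0.2],[[0,0,0],[0,0,0],-0.2],[[0,0,0],[0,0,0],-0.2]]'
```

```text
clock: 17.4
position: [645.3, 235.5, 94.6]
tcp_rot: [[-0.021, 1.0, 0.0], [1.0, 0.021, -0.001], [-0.001, 0.0, -1.0]]
wrist_force: [-0.5, 0.1, -0.5]
finger_gap: 50.9
```

```bash
python3 -m crank '[[[-0.015,-0.01,0],[0,0,0],-0.2],[[0,0,0],[0,0,0],-0.2],[[0,0,0],[0,0,0],1],[[0,0,0],[0,0,0],1],[[0,0,0],[0,0,0],1],[[0,0,0],[0,0,0],1],[[0,0,0],[0,0,0],1],[[0,0,0],[0,0,0],1]]'
```

```text
clock: 18.2
position: [644.4, 234.5, 96.0]
tcp_rot: [[-0.021, 1.0, 0.002], [1.0, 0.021, -0.0], [-0.0, 0.002, -1.0]]
wrist_force: [-1.3, 0.1, -0.3]
finger_gap: 12.2
```

```bash
python3 -m crank '[[[0,0,0.05],[0,0,0],1],[[0,0,0.1],[0,0,0],1],[[0,0,0.2],[0,0,0],1],[[0,0,0.2],[0,0,0],1],[[0,0,0.2],[0,0,0],1],[[0,0,0.2],[0,0,0],1],[[0,0,0.2],[0,0,0],1],[[0,0,0.05],[0,0,0],1],[[0,0,0],[0,0,0],1]]'
python3 - <<'E'
from h import *
from rig import bot
s,c=wrist(bot);print(s["position"])
pickle.dump(c,open("w8.pkl","wb"));cv2.imwrite("pics/w8.png",cv2.resize(c["image"][:,:,::-1],(800,600)))
c=bot.capture("side");pickle.dump(c,open("side4.pkl","wb"));cv2.imwrite("pics/side4.png",cv2.resize(c["image"][60:210,120:320,::-1],(800,600),interpolation=cv2.INTER_CUBIC))
E
```

```text
clock: 19.1
position: [644.0, 234.5, 225.7]
tcp_rot: [[-0.021, 1.0, 0.005], [1.0, 0.021, 0.0], [0.0, 0.005, -1.0]]
wrist_force: [0.1, 0.4, 0.0]
finger_gap: 12.0
[644.04334364 234.46955138 225.68057368]
```

View pics/w8.png

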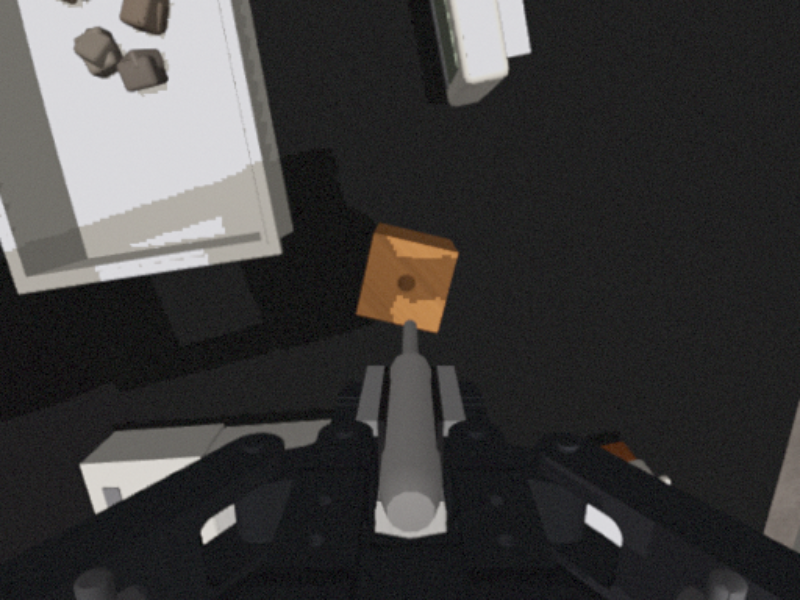

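View pics/side4.png

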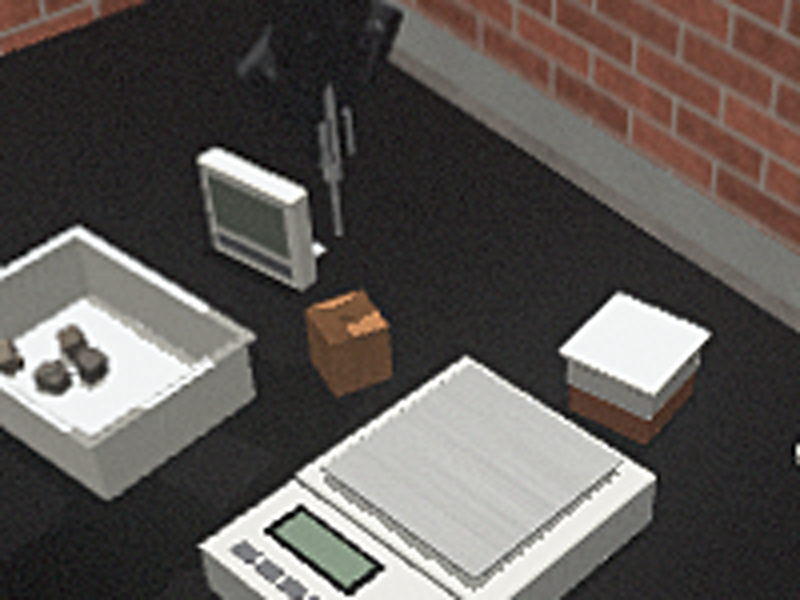

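```bash
python3 - <<'E'
from h import *
c=pickle.load(open("w8.pkl","rb"))
g=lambda p,z:onplane(c,[(p[0]*.64-.18,p[1]*.64-.18)],z).round(1)
print("tip",g((411,322),134.7),"top end(ctr)",g((410,512),260.7),"shoulder",g((410,358),184.7),"stand hole",g((406,283),55))
print(c["T"][:3,3])
s=pickle.load(open("side4.pkl","rb"))
print("side tip",onplane(s,[(120+338/4-.4,60+235/4-.4)],134.7).round(1),"top",onplane(s,[(120+329/4-.4,60+88/4-.4)],260.7).round(1))
E
```

```text
tip [[645.7 235.8 134.7]] top end(ctr) [[644.7 235.5 260.7]] shoulder [[645.  238.5 184.7]] stand hole [[643.3 235.   55. ]]
[642.97671304 301.22146158 345.56494888]
side tip [[640.7 232.5 134.7]] top [[642.6 226.8 260.7]]
```

```bash
python3 -m crank '[[[-0.1,-0.17,0],[0,0,0],1],[[-0.2,-0.34,0],[0,0,0],1],[[-0.2,-0.34,0],[0,0,0],1],[[-0.2,-0.34,0],[0,0,0],1],[[-0.2,-0.34,0],[0,0,0],1],[[-0.2,-0.34,0],[0,0,0],1],[[-0.2,-0.34,0],[0,0,0],1],[[-0.15,-0.26,0],[0,0,0],1],[[-0.1,-0.17,0],[0,0,0],1],[[0,0,0],[0,0,0],1],[[0,0,0],[0,0,0],1]]'
```

```text
clock: 20.3
position: [474.0, -37.4, 211.0]
tcp_rot: [[-0.022, 1.0, -0.018], [1.0, 0.022, -0.001], [-0.0, -0.018, -1.0]]
wrist_force: [0.5, 0.3, -0.1]
finger_gap: 12.0
```

```bash
python3 -m crank '[[[0.09,-0.01,-0.1],[0,-0.035,0],1],[[0,0,-0.15],[0,0,0],1],[[0,0,-0.12],[0,0,0],1],[[0,0,0],[0,0,0],1],[[0,0,0],[0,0,0],1]]'
python3 - <<'E'
from h import *
from rig import bot
s,c=wrist(bot);print(s["position"],s["tcp_rot"])
pickle.dump(c,open("w9.pkl","wb"));cv2.imwrite("pics/w9.png",cv2.resize(c["image"][100:290,160:413,::-1],(799,600),interpolation=cv2.INTER_CUBIC))
E
```

```text
clock: 20.8
position: [485.3, -35.1, 171.3]
tcp_rot: [[-0.026, 1.0, 0.0], [1.0, 0.026, -0.0], [-0.0, 0.0, -1.0]]
wrist_force: [-0.3, -0.2, 0.3]
finger_gap: 12.4
[485.32640626 -35.06965049 171.27770754] [[-2.55015118e-02  9.99674781e-01  6.43329114e-05]
 [ 9.99674783e-01  2.55015142e-02 -3.66906271e-05]
 [-3.83192813e-05  6.33763227e-05 -9.99999997e-01]]
```

View pics/w9.png

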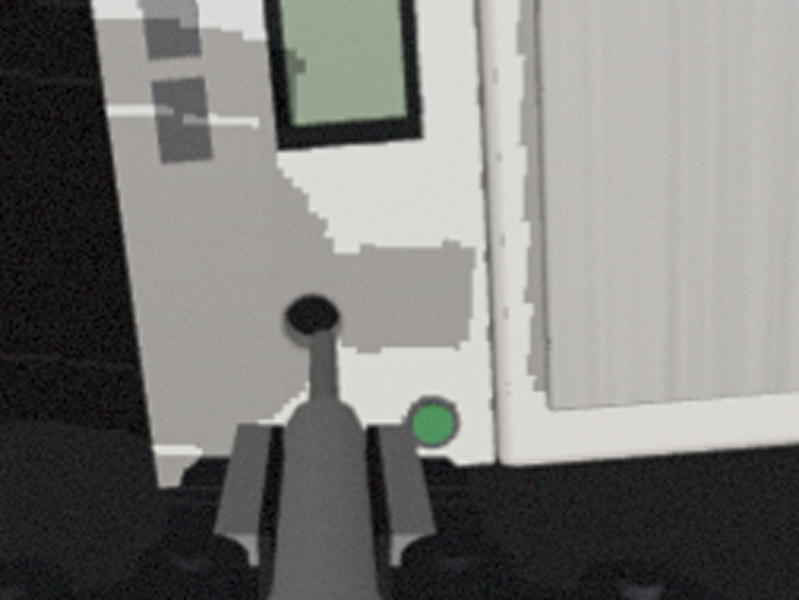

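```bash
python3 - <<'E'
from h import *
c=pickle.load(open("w9.pkl","rb"))
g=lambda p,z:onplane(c,[(160+p[0]/3.158-.34,100+p[1]/3.158-.34)],z).round(1)
print("hole",g((312,317),55),g((286,317),55),g((340,317),55),g((312,294),55),"tip ctr",g((323,334),80.3), "tip far edge",g((322,330),80.3))
E
```

```text
hole [[483.4 -37.1  55. ]] [[477.1 -37.2  55. ]] [[490.1 -36.9  55. ]] [[483.2 -31.3  55. ]] tip ctr [[485.9 -33.4  80.3]] tip far edge [[485.7 -32.5  80.3]]
```

```bash
python3 -m crank '[[[-0.02,-0.04,-0.08],[0,0,0],1],[[0,0,-0.08],[0,0,0],1],[[0,0,0],[0,0,0],1],[[0,0,0],[0,0,0],1]]'
python3 - <<'E'
from h import *
from rig import bot
s,c=wrist(bot);print(s["position"],s["tcp_rot"][:,2])
pickle.dump(c,open("w10.pkl","wb"));cv2.imwrite("pics/w10.png",cv2.resize(c["image"][150:270,180:340,::-1],(800,600),interpolation=cv2.INTER_CUBIC))
E
```

```text
clock: 21.25
position: [483.7, -39.3, 155.0]
tcp_rot: [[-0.026, 1.0, 0.002], [1.0, 0.026, -0.0], [-0.0, 0.002, -1.0]]
wrist_force: [0.2, -0.4, 0.2]
finger_gap: 12.5
[483.70918834 -39.31531968 154.95435694] [ 1.87544525e-03 -2.23845703e-04 -9.99998216e-01]
```

View pics/w10.png

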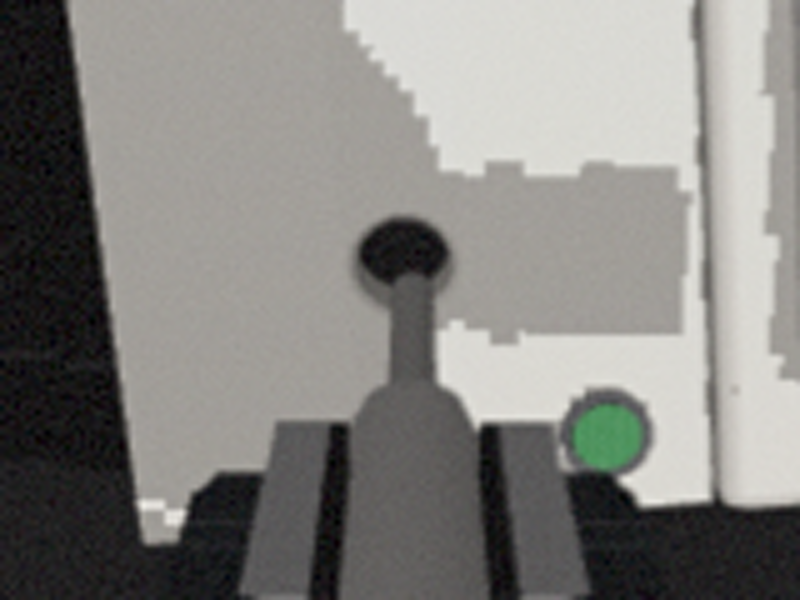

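```bash
python3 - <<'E'
from h import *
c=pickle.load(open("w10.pkl","rb"))
g=lambda p,z:onplane(c,[(180+p[0]/5-.4,150+p[1]/5-.4)],z).round(1).tolist()
print("hole edges",g((357,257),55),g((450,257),55),g((403,215),55),"tip ctr",g((412,281),64), "far edge",g((412,275),64))
E
```

```text
hole edges [[476.7, -37.4, 55.0]] [[489.9, -37.1, 55.0]] [[483.1, -31.1, 55.0]] tip ctr [[484.5, -38.0, 64.0]] far edge [[484.5, -37.1, 64.0]]
```

```bash
python3 -m crank '[[[-0.01,0.012,0],[0,-0.004,0],1],[[0,0,-0.05],[0,0,0],1],[[0,0,-0.06],[0,0,0],1],[[0,0,-0.05],[0,0,0],1],[[0,0,0],[0,0,0],1],[[0,0,0],[0,0,0],1]]'
python3 - <<'E'
from h import *
from rig import bot
s,c=wrist(bot);print(s["position"],s["tcp_rot"][:,2],s["wrist_force"])
cv2.imwrite("pics/w11.png",cv2.resize(c["image"][150:270,180:340,::-1],(800,600),interpolation=cv2.INTER_CUBIC))
E
```

```text
clock: 21.9
position: [482.8, -38.0, 137.9]
tcp_rot: [[-0.026, 1.0, 0.005], [1.0, 0.026, -0.0], [-0.0, 0.005, -1.0]]
wrist_force: [0.6, -0.1, 0.1]
finger_gap: 12.2
[482.78405562 -38.03150353 137.87583856] [ 4.85088237e-03 -2.91899437e-04 -9.99988192e-01] [ 0.60371274 -0.10492618  0.0570605 ]
```

View pics/w11.png

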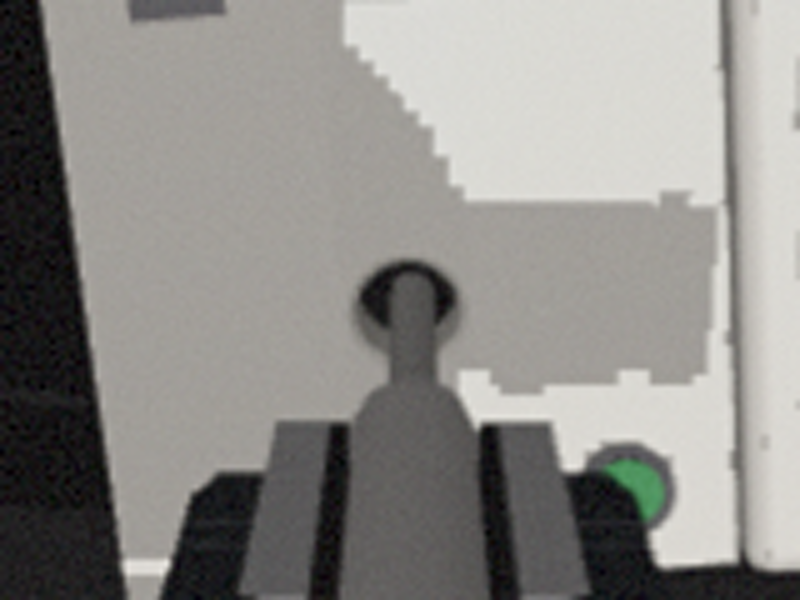

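```bash
python3 -m crank '[[[0.002,0,-0.03],[0,-0.008,0],1],[[0,0,-0.03],[0,0,0],1],[[0,0,-0.01],[0,0,0],1]]'; python3 -m crank '[[[0,0,-0.02],[0,0,0],1],[[0,0,-0.02],[0,0,0],1]]'
```

```text
clock: 22.25
position: [483.4, -38.1, 130.8]
tcp_rot: [[-0.026, 1.0, 0.011], [1.0, 0.026, -0.0], [-0.001, 0.011, -1.0]]
wrist_force: [-1.0, 0.3, 2.9]
finger_gap: 12.3
clock: 22.45
position: [483.5, -38.1, 126.9]
tcp_rot: [[-0.026, 1.0, 0.011], [1.0, 0.026, -0.0], [-0.001, 0.011, -1.0]]
wrist_force: [-0.8, 0.3, 3.8]
finger_gap: 11.9
```

```bash
python3 -m crank '[[[0,0,-0.02],[0,0.01,0],1],[[0,0,-0.02],[0,0,0],1]]'; python3 -m crank '[[[0,0,-0.03],[0,0,0],1],[[0,0,-0.03],[0,0,0],1]]'
```

```text
clock: 22.65
position: [485.0, -38.2, 125.2]
tcp_rot: [[-0.026, 1.0, 0.008], [1.0, 0.026, -0.001], [-0.001, 0.008, -1.0]]
wrist_force: [-7.7, 0.9, 34.3]
finger_gap: 12.3
clock: 22.85
position: [485.8, -38.4, 124.5]
tcp_rot: [[-0.026, 1.0, 0.009], [1.0, 0.026, -0.001], [-0.001, 0.009, -1.0]]
wrist_force: [-13.9, 0.5, 48.0]
finger_gap: 12.2
```

```bash
python3 -m crank '[[[-0.01,0,0.005],[0,0.01,0],1]]';python3 -m crank '[[[0,0,0],[0,0,0],1]]'
```

```text
clock: 22.95
position: [485.0, -38.4, 126.5]
tcp_rot: [[-0.026, 1.0, 0.004], [1.0, 0.026, -0.001], [-0.001, 0.004, -1.0]]
wrist_force: [2.9, -0.4, 3.7]
finger_gap: 12.0
clock: 23.05
position: [485.7, -38.5, 127.5]
tcp_rot: [[-0.026, 1.0, 0.006], [1.0, 0.026, -0.001], [-0.001, 0.006, -1.0]]
wrist_force: [0.5, -0.0, 3.5]
finger_gap: 12.4
```

```bash
python3 -m crank '[[[-0.02,0,-0.01],[0,0.01,0],1]]';python3 -m crank '[[[0,0,-0.01],[0,0,0],1]]'
```

```text
clock: 23.15
position: [485.0, -38.6, 127.1]
tcp_rot: [[-0.026, 1.0, 0.004], [1.0, 0.026, -0.002], [-0.002, 0.004, -1.0]]
wrist_force: [1.6, 0.2, 3.1]
finger_gap: 12.1
clock: 23.25
position: [485.3, -38.7, 126.3]
tcp_rot: [[-0.026, 1.0, 0.004], [1.0, 0.026, -0.002], [-0.002, 0.004, -1.0]]
wrist_force: [-2.2, 0.3, 9.9]
finger_gap: 12.1
```

```bash
python3 -m crank '[[[0,0,-0.01],[0,0,0],1]]';python3 -m crank '[[[0,0,-0.01],[0,0,0],1]]'
```

```text
clock: 23.35
position: [485.6, -38.7, 125.8]
tcp_rot: [[-0.026, 1.0, 0.005], [1.0, 0.026, -0.002], [-0.002, 0.005, -1.0]]
wrist_force: [-3.2, -0.2, 20.9]
finger_gap: 12.0
clock: 23.45
position: [485.8, -38.7, 125.6]
tcp_rot: [[-0.026, 1.0, 0.005], [1.0, 0.026, -0.002], [-0.002, 0.004, -1.0]]
wrist_force: [-3.9, 0.7, 24.2]
finger_gap: 12.6
```

```bash
python3 - <<'E'
from h import *
from rig import bot
s,c=wrist(bot)
cv2.imwrite("pics/w12.png",cv2.resize(c["image"][150:270,180:340,::-1],(800,600),interpolation=cv2.INTER_CUBIC))
for n in("side","top"):
    c=bot.capture(n);cv2.imwrite(f"pics/{n}5.png",cv2.resize(c["image"][:,:,::-1],(800,600)))
    s=bot.state();print(s["clock"],s["position"].round(2),s["wrist_force"].round(1),s["finger_gap"])
for _ in range(6):
    bot.capture("top");s=bot.state();print(s["clock"],s["position"].round(2),s["wrist_force"].round(1))
E
```

```text
23.55 [485.8  -38.7  125.72] [-3.2  0.1 21.1] 12.23027833007062
23.6 [485.78 -38.69 125.71] [-3.6  0.3 20.1] 12.182514412616587
23.65 [485.78 -38.71 125.71] [-3.9 -0.4 20.8]
23.7 [485.75 -38.7  125.71] [-3.2  0.8 19.7]
23.75 [485.78 -38.69 125.73] [-4.1  0.6 20. ]
23.8 [485.75 -38.68 125.72] [-4.2  1.3 19.6]
23.85 [485.78 -38.69 125.73] [-3.5  0.  20.7]
23.9 [485.76 -38.7  125.73] [-3.9  0.7 21.4]
```

View pics/w12.png

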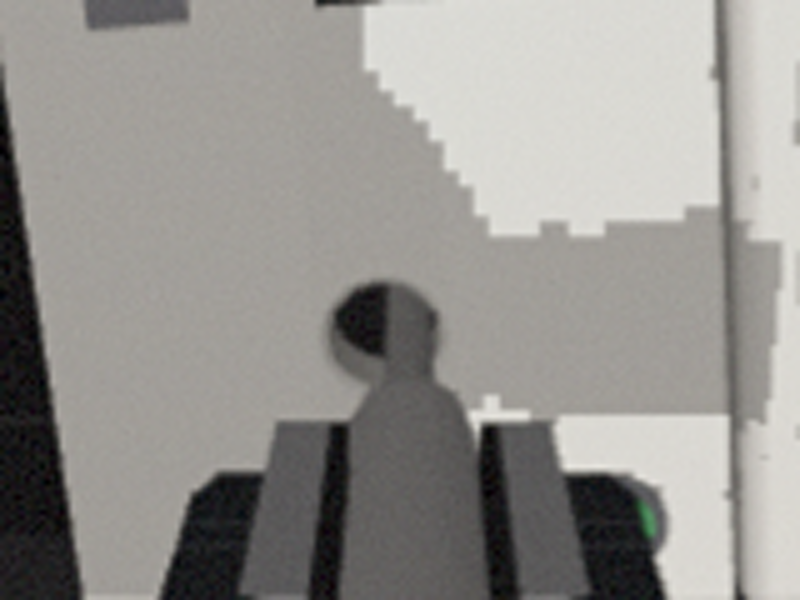

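View pics/side5.png

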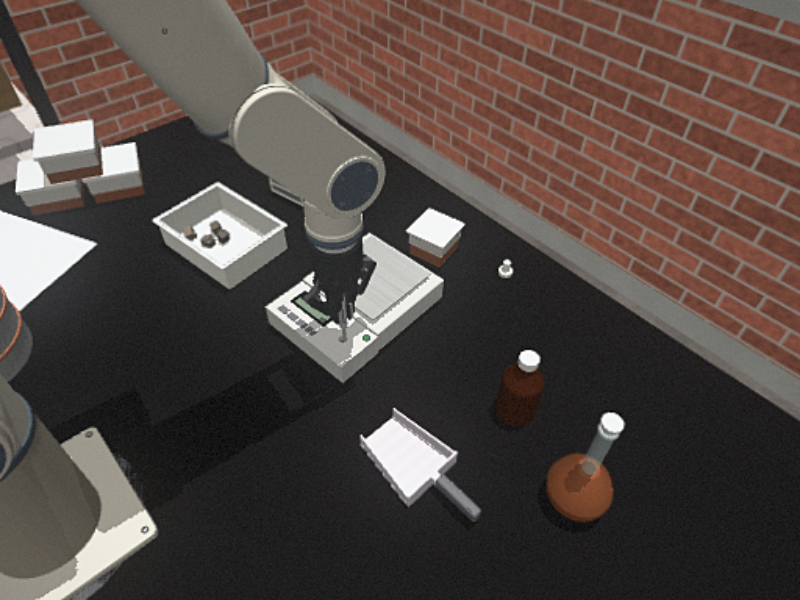

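View pics/top5.png

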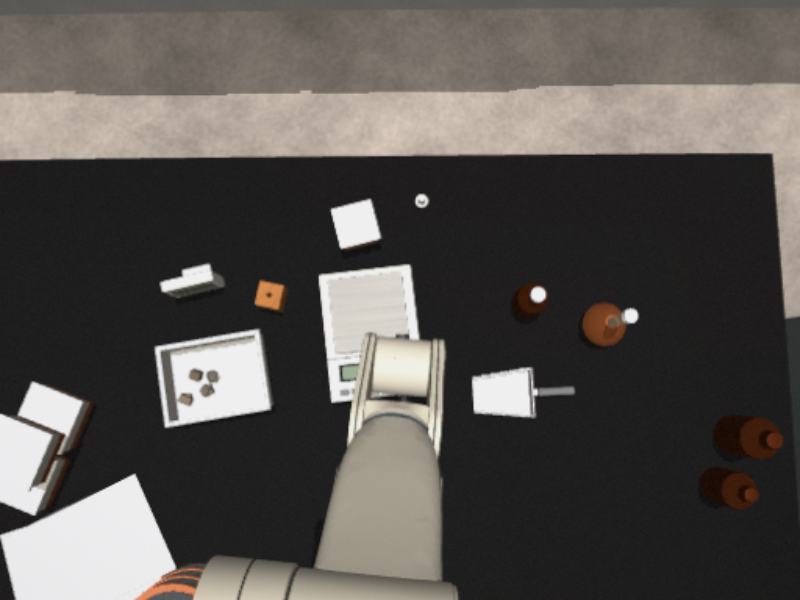

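```bash
python3 - <<'E'
from rig import bot
print(bot.job_done()); s=bot.state(); print(s["clock"],s["position"],s["wrist_force"],s["finger_gap"])
E
```

```text
the job is handed in; nothing more can be done
None
the job is handed in; nothing more can be done
```

The job is done and handed in at about 24 s of the 64 s allowed. I lifted the loaded scoop off the balance, tipped all four stones into the tub, and set the empty scoop flat on the bench at about (440, -240) mm. I then took the stylus from its block and pressed the calibration button through the hole in the deck. The arm is still gripping the stylus and holding the button down.

**Last checks**
- **Stones and balance:** the side and top views show all four stones in the tub, the scoop empty on the bench, and nothing on the platform except the stylus in the hole.
- **Bystanders:** the bottle, flask, hygrometer and pot show at the same image positions in the top view as at the start.
- **Button:** the push held steady at about 20 N, well over the 4.2 N needed. I estimate the tip at 34.7 mm, where fully down should be about 36 mm. This comes from force and height only, as I could not see the button's travel directly.

**What was not perfect**
- **Force peak:** while finding the stop, the wrist force briefly reached 48 N. That was along the stylus and within the 120 N wrist limit, and I eased it off at once. The gripper's body did not touch anything.
- **Stylus position:** the shank ended about 2 mm off centre, leaning on the back edge of the hole with about 4 N sideways. I left it there because the stop had felt the same when the stylus was centred.

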